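# Lock the push-and-turn cap on the spent-cell pot

### The job

Close the pot for spent button cells: pick up its orange safety cap, set the two lugs into the two green gaps of the white collar, press it down against the sprung plate and twist it clockwise (seen from above) under the collar into its pockets, without wrenching it against the stop, then let go so that it stays locked and level. Press by feel: about 11 N is right, and never put more than 25 N on the pot. Leave the phone, circuit board, screwdriver and tape roll where they lie.

Things in the scene. Friction and masses are not known exactly. Their poses are not given: they have to be found in the camera images.
- cap: Loose orange cap, about 100 g, upright on the mat. Origin: centre of its underside, z up. Round plug, 55 mm diameter, 22 mm high, flat top. Two lugs at its foot, along +x and -x: out to 34.5 mm from the axis, 20 mm wide, 0 to 8 mm above the origin (lowest 2 mm narrowed 2 mm all round). Half a turn gives the same cap.
- cap_bar (a point): Centre of the cap's finger bar, 35 mm above the cap's origin. The bar stands on the plug's top: 50 mm long along x, 14 mm wide along y, from 22 to 48 mm above the origin. Grip it across y.
- pot: Grey pot with yellow band, 80 mm diameter, screwed down by a black 110 mm square foot. Origin: centre of the foot's underside, z up. On top a white collar, 86 mm outside, bore 76 mm; ledges narrow it to 61 mm except at two opposite gaps with green wall. The cap is locked when its x axis lies along the pot's x axis, either way round; its origin is then nominally 75 mm above the pot's.
- pot_rim (a point): Nominal centre of the collar's rim, 90 mm above the pot's origin. The collar is height-adjustable: with its plate, ledges and pockets it sits up to 10 mm higher or lower from pot to pot. That height is NOT measured by this point or by the pot's pose: feel for it.
- pot_gap (a point): Middle of one gap, 34 mm out from the axis at nominal rim height; the other is opposite. The gaps are 54 degrees wide and lie 66 degrees (1.152 rad) anticlockwise, seen from above, of the pot's +x and -x. The cap enters with its x axis on this line; the lugs then have about 3 mm radial and 3.5 mm sideways play. Solid blocks stop anticlockwise turning.
- pot_plate (a point): Nominal centre of the steel plate's top inside the collar, 10 mm below the rim, on a damped spring: yields from 2 N, then 1 N per mm, hard stop after 10.5 mm (12.5 N). The lug tops pass under the tooth once it is pushed in 8 mm (10 N). The point itself is fixed to the pot and does not follow the plate.
- pot_lock (a point): Middle of one pocket, 34 mm out on the pot's +x, 7 mm below nominal rim height; the other is opposite. Clockwise of each gap a tooth, 11 degrees wide, reaches 10 mm below the rim; past it the pocket's roof is 7 mm below the rim, then a solid stop. Lug play in the pocket: about 8 degrees either way. Let go there, the plate lifts the cap 3 mm. Turning takes under 0.2 N m.
- phone: Black phone, 68 x 140 x 8 mm, lying loose on the mat; origin centre of underside, long side along y. Leave alone.
- board: Green circuit board, 60 x 110 x 4 mm with a black connector (14 mm high), loose on the mat; origin centre of underside, long side along y. Leave alone.
- driver: Screwdriver with green handle, 170 mm long along its x, loose on the mat. Leave alone.
- tape: Roll of black tape, 52 mm diameter, 18 mm high, loose on the mat; origin centre of underside. Leave alone.
There are look-alikes about, which are no part of the job. Of the things that look like the cap, the smaller one is meant.

How it is judged:
By the outcome, as a careful person would: the job done as asked, in the order asked, and still so for the second after the job is handed in, with the robot touching nothing.
It also fails if it takes over 58 s, if anything falls off the work surface, if the arm or the gripper's body presses on something with over 40 N, if the wrist force passes 120 N, or if a joint passes its speed limit or range.

### The arm

A 6-joint arm with a two-finger parallel gripper is mounted at the origin on the work surface. World frame = base frame: x ahead of the robot, y to its left, z up, the work surface at z = 0. Lengths are in m, angles in rad, forces in N, time in s.
With the tool pointing down it reaches from about 0.35 to 0.85 m from the base axis. Payload 8.1 kg.
Tool frame: the origin (TCP) lies at the centre of the arm's flange, where the gripper is bolted on; the fingertips stand 186 mm ahead of it and the grasp point (between the pads) lies 167 mm ahead of it (robot.hold_point_z is the distance from the TCP to the grasp point, in m); z points along the fingers, y is the line along which they close (so a half turn about z gives the same grasp; the last joint's range is limited). The gripper opens to 93 mm and grips with 3 to 60 N. Pads are 15 mm wide; open, the fingers measure 128 mm over their backs; the gripper's body (75 mm by 188 mm) begins 65 mm behind the grasp point.
Start: joints at [-1.303, 0.13, 1.488, -0, 1.523, -0.085], TCP at [0.207, -0.563, 0.405] pointing down, gripper open.
Joint ranges: [-2.96, 2.96], [-0.89, 2.26], [0.02, 2.5], [-1.34, 4.48], [0, 2.73], [-2.66, 2.66]. Speed limits (rad/s): [2.39, 2.39, 2.79, 3.14, 3.14, 3.14].

### API

Orientations are given as a unit quaternion [w, x, y, z].
In Python, from workcell import telemetry, imaging, workorder, robot gives the robot as it stands. The module is installed in compiled form; this text tells all that it offers.
- The arm moves only by the tool send_rows, never from a script. Its arguments are lists of equal length, an entry for each row: "delta_pos": the shift along the tool's x, y, z in mm, a list of three; "delta_rot": the turn, a rotation vector about the tool's x, y, z in degrees, a list of three; "jaw": the closure in counts, from 0 (fully open) to 255 (shut). A call has 1 to 20 rows; each row shifts and turns the commanded pose from where the row before left it, along the tool's axes as they then stand; what a row does not reach is not made up. A row lasts 1/10 s, in which the tool goes at most 50 mm and 8.59 degrees, less where a joint would pass 70% of its speed; a pose out of reach is approached as far as the arm can. A call with a gripper value outside its range is refused whole. The fingers move at their own pace and stop on an object; "newtons" is the grip in N (left out, the last holds). Time passes only in rows, so rows that do not move let the fingers close. It gives the time, the measured TCP pose, the force, the opening and the grip force at its end, in the units of the state.
- telemetry.sense(): the state, without advancing time (a new reading comes with each control period).
- imaging.read_camera(name): name is "scene" or "side" or "wrist"; returns a dict with "img" (384x512x3 uint8, red, green, blue), "K" (3x3 intrinsics, pixels), "world_from_camera" (4x4, takes a point from camera to world coordinates). Camera axes: x right, y up, looking along -z (the intrinsics and any distortion apply to the point x, -y, -z); pixel columns grow to the right and rows downward; lengths in m; the calibration is good to about 2 mm. A picture is of the moment at which its call begins. There is no depth.
- workorder.finish_job(): hands the job in; it is judged then, once.
The state is a dict: "clock": time; "joints": joint angles; "joint_velocities": joint speeds; "tau": joint torques, N m; "eef_pos": TCP position; "tcp_rot": TCP orientation; "wrist_force": force on the tool from outside, world axes, zero at the start; "moment": the same for the moment, N m; "grip_width": finger opening in m; "finger_force": force on a finger pad.
Only numpy, scipy, OpenCV 4.12 (cv2) and the standard library are available. Lean on these libraries where they do the work, as an engineer would, in place of code of your own. Each camera call takes 0.05 s, during which the arm holds its last target. There are 200 camera calls.

## Working session

There is one attempt and no reset: what is moved stays moved. The work goes in short steps, Python scripts to look and compute and a tool call to move; the robot and the scene stay as the last step left them, time stands still between calls to the robot, and variables do not carry over. Pictures are saved under pics/ and viewed, at most 10 in all, crops included, and the job is handed in when it is done.

Besides the shell and the picture viewer there is one more tool, called as name(argument=value, ...), one argument or row to a line, values as JSON. send_rows: Moves the arm, as the interface text tells. Its arguments: {"type":"object","properties":{"delta_pos":{"type":"array"},"delta_rot":{"type":"array"},"jaw":{"type":"array"},"newtons":{"type":"number"}},"required":["delta_pos","delta_rot","jaw"]}

```bash
mkdir -p pics; cat > h.py <<'E'
import numpy as np, cv2
from workcell import telemetry, imaging, workorder, robot
def cam(n,save=None):
    r=imaging.read_camera(n)
    if save: cv2.imwrite('pics/'+save,r['img'][:,:,::-1])
    return r
def ray(r,u,v):
    K=np.array(r['K']);T=np.array(r['world_from_camera'])
    d=np.linalg.inv(K)@[u,v,1]; d=T[:3,:3]@[d[0],-d[1],-d[2]]
    return T[:3,3],d
def onplane(r,u,v,z):
    o,d=ray(r,u,v); return o+d*(z-o[2])/d[2]
def proj(r,p):
    T=np.array(r['world_from_camera']);c=T[:3,:3].T@(np.array(p)-T[:3,3]);k=np.array(r['K'])@[c[0],-c[1],-c[2]]
    return k[:2]/k[2]
E
python3 - <<'E'
from h import *
a=cam('scene');b=cam('side');
print([k for k in a]); print(a['K']); print(a['world_from_camera'],b['world_from_camera'])
cv2.imwrite('pics/a.png',np.hstack([cv2.resize(x['img'],(400,300)) for x in (a,b)])[:,:,::-1])
cv2.imwrite('pics/scene.png',cv2.resize(a['img'],(768,576))[:,:,::-1])
print(telemetry.sense())
E
```

```text
['img', 'K', 'world_from_camera']
[[368.7711213    0.         249.908224  ]
 [  0.         368.7711213  192.95028381]
 [  0.           0.           1.        ]]
[[-0.52918359 -0.64768653  0.5481486   1.10757086]
 [ 0.84850062 -0.40136281  0.34489795  0.30095394]
 [-0.0033793   0.64761876  0.76195703  0.7868493 ]
 [ 0.          0.          0.          1.        ]] [[-0.99873165  0.01913283 -0.04657276  0.52661447]
 [-0.04982773 -0.50842197  0.85966522  1.06333053]
 [-0.00723078  0.86089548  0.50873046  0.72161034]
 [ 0.          0.          0.          1.        ]]
{'clock': 0.1, 'joints': array([-1.30340374e+00,  1.31053868e-01,  1.48912831e+00,  2.98870340e-05,
        1.52299688e+00, -8.54167623e-02]), 'joint_velocities': array([ 0.0015524 , -0.00179478, -0.0025133 ,  0.00029275, -0.00110677,
        0.00078073]), 'tau': array([ 8.67587714e-04, -5.61340928e+01, -4.93095231e+01,  7.71432719e-02,
        2.91509094e-02, -6.40646499e-05]), 'eef_pos': array([ 0.20728626, -0.5628476 ,  0.40383419]), 'tcp_rot': array([-7.91278408e-04,  9.84480820e-01,  1.75490416e-01, -5.72082373e-05]), 'wrist_force': array([-0.66736799,  0.82997758, -0.30310751]), 'moment': array([-0.01496288, -0.05889271,  0.00984852]), 'finger_force': 0.0, 'grip_width': 0.09304328762728774}
```

View pics/scene.png

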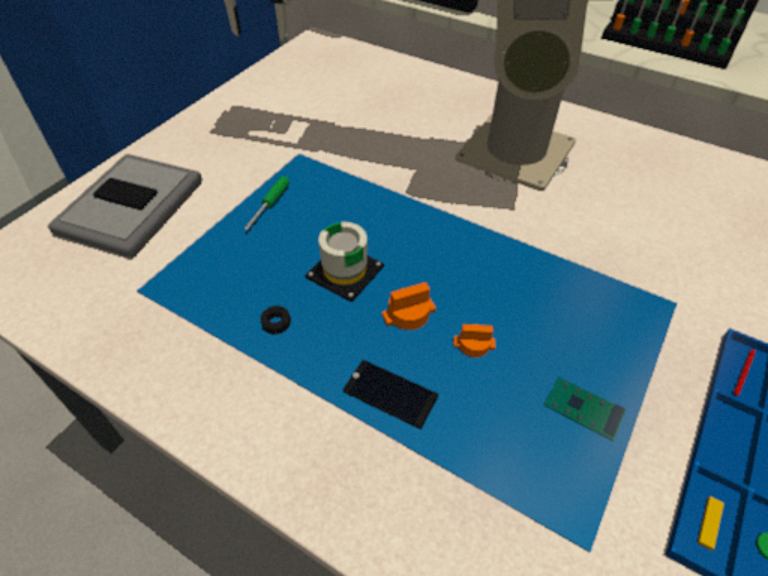

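View pics/a.png

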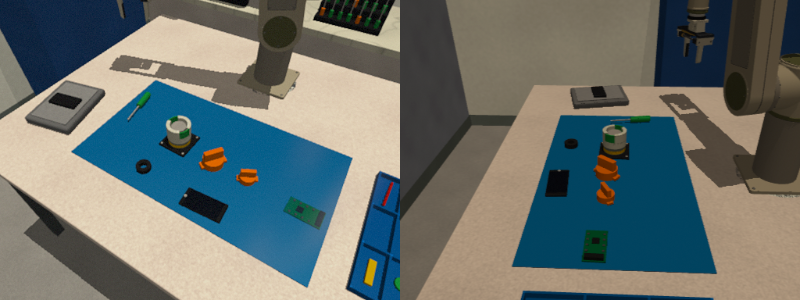

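The candidates for the cap are the larger orange cap at about (273,205) in scene pixels, the smaller at about (317,227), and orange bits in the rear rack at about (460,25). I choose the smaller. The pot is at about (229,170).

```bash
python3 - <<'E'
from h import *
for n in ('scene','side'):
    r=cam(n);hsv=cv2.cvtColor(r['img'],cv2.COLOR_RGB2HSV)
    m=cv2.inRange(hsv,(3,150,80),(18,255,255))
    k,l,s,c=cv2.connectedComponentsWithStats(m)
    for i in range(1,k):
        if s[i][4]>100:
            x,y,w,h,A=s[i]; ys,xs=np.where(l==i)
            P=np.array([onplane(r,u,v,0.018)[:2] for u,v in zip(xs,ys)])
            lo=ys.max(); 
            print(n,s[i],c[i],'ctr z.018',P.mean(0).round(3), 'span',[ (onplane(r,x,y+h*.65,.006)-onplane(r,x+w,y+h*.65,.006)).round(3)])
    g=cv2.inRange(hsv,(40,90,40),(85,255,255))
    k,l,s,c=cv2.connectedComponentsWithStats(g)
    for i in range(1,k):
        if s[i][4]>15 : print(n,'green',s[i],c[i].round(1),onplane(r,*c[i],.085).round(3))
    w=cv2.inRange(hsv,(0,0,120),(179,60,255)); cx,cy=(229,163) if n=='scene' else (275,165)
    k,l,s,c=cv2.connectedComponentsWithStats(w)
    for i in range(1,k):
        if 100<s[i][4]<3000: print(n,'white',s[i],c[i].round(1),onplane(r,*c[i],.085).round(3))
    cv2.imwrite(f'pics/c_{n}.png',cv2.resize(r['img'][110:260,190:350] if n=='scene' else r['img'][140:280,190:340],None,fx=4,fy=4,interpolation=2)[:,:,::-1])
E
```

```text
scene [255 188  35  32 743] [272.55720054 204.34993271] ctr z.018 [0.556 0.025] span [array([ 0.049, -0.08 ,  0.   ])]
scene [302 216  28  22 450] [316.47555556 226.19333333] ctr z.018 [0.559 0.155] span [array([ 0.038, -0.061,  0.   ])]
scene green [430   0   5   5  18] [431.9   1.6] [-0.772  0.08   0.085]
scene green [441   0   6   7  26] [443.5   2.9] [-0.785  0.128  0.085]
scene green [465   0   7  12  37] [468.1   5.3] [-0.816  0.225  0.085]
scene green [475   3   9  12  47] [479.4   7.9] [-0.814  0.272  0.085]
scene green [487   6  10  12  49] [491.7  10.9] [-0.811  0.322  0.085]
scene green [420  11   8  12  59] [423.4  16.8] [-0.603  0.088  0.085]
scene green [431  14   8  12  56] [434.6  19.4] [-0.602  0.134  0.085]
scene green [443  17   8  11  59] [446.3  21.8] [-0.606  0.181  0.085]
scene green [466  22   9  12  63] [469.8  27.6] [-0.603  0.273  0.085]
scene green [478  25  10  12  68] [482.2  30.6] [-0.601  0.32   0.085]
scene green [175 118  18  20 163] [183.7 127. ] [ 0.489 -0.318  0.085]
scene green [216 149  12   9  60] [222.1 152.3] [ 0.518 -0.16   0.085]
scene gree
[... 442 characters left out ...]
  16 299] [189.3  88.3] [ 0.324 -0.426  0.085]
scene white [  40  105   84   54 1676] [ 82.1 132.3] [ 0.663 -0.554  0.085]
scene white [212 148  33  23 440] [228.2 159.8] [ 0.534 -0.129  0.085]
side [248 198  33  34 756] [264.18783069 215.95899471] ctr z.018 [0.56  0.015] span [array([0.087, 0.003, 0.   ])]
side [252 233  23  30 425] [263.10823529 249.36      ] ctr z.018 [0.558 0.158] span [array([0.055, 0.002, 0.   ])]
side green [295 148  26   8 187] [307.5 151.6] [ 0.438 -0.236  0.085]
side green [275 160  10   9  55] [279.4 162.9] [ 0.522 -0.159  0.085]
side green [262 171  13  12 130] [268.  176.9] [ 0.553 -0.076  0.085]
side green [233 294  33  42 789] [249.9 311.7] [0.572 0.429 0.085]
```

View pics/c_scene.png

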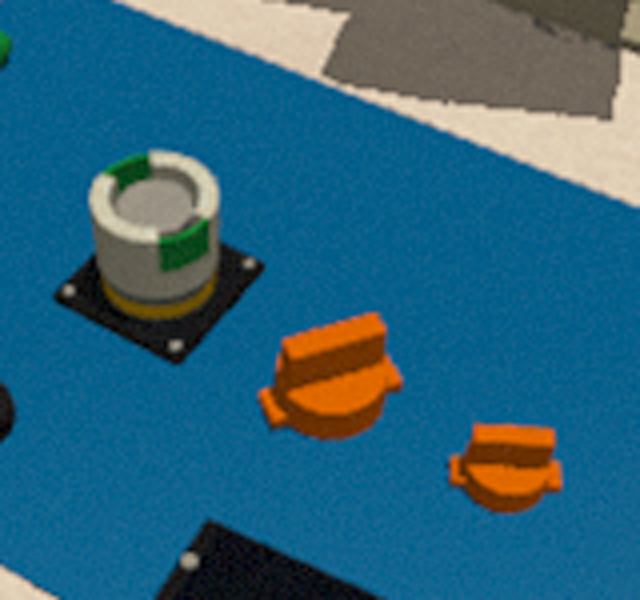

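The close crop confirms it: the small cap at crop (505,468), which is scene px (316,227), has a lug span of about 70 mm. The other cap's span is about 94 mm. The pot is at crop (155,215), with green gaps at (128,170) and (185,243). I'm moving above the small cap.

send_rows(
  delta_pos=[
    [28.8,-27.6,0],
    [28.8,-27.6,0],
    [28.8,-27.6,0],
    [28.8,-27.6,0],
    [28.8,-27.6,0],
    [28.8,-27.6,0],
    [28.8,-27.6,0],
    [28.8,-27.6,0],
    [28.8,-27.6,0],
    [28.8,-27.6,0],
    [28.8,-27.6,0],
    [28.8,-27.6,0],
    [28.8,-27.6,0],
    [28.8,-27.6,0],
    [28.8,-27.6,0],
    [28.8,-27.6,0],
    [28.8,-27.6,0],
    [28.8,-27.6,0],
    [28.8,-27.6,0],
    [28.8,-27.6,0],
  ],
  delta_rot=[
    [0,0,0],
    [0,0,0],
    [0,0,0],
    [0,0,0],
    [0,0,0],
    [0,0,0],
    [0,0,0],
    [0,0,0],
    [0,0,0],
    [0,0,0],
    [0,0,0],
    [0,0,0],
    [0,0,0],
    [0,0,0],
    [0,0,0],
    [0,0,0],
    [0,0,0],
    [0,0,0],
    [0,0,0],
    [0,0,0],
  ],
  jaw=[0,0,0,0,0,0,0,0,0,0,0,0,0,0,0,0,0,0,0,0],
)

```text
clock: 2.2
eef_pos: [0.5575, 0.1557, 0.4045]
tcp_rot: [0.0, 0.984, 0.176, -0.0]
wrist_force: [1.2, -0.8, 0.6]
grip_width: 0.0934
finger_force: 0.0
```

send_rows(
  delta_pos=[
    [0,0,0],
    [0,0,0],
    [0,0,0],
    [0,0,0],
    [0,0,0],
    [0,0,0],
    [0,0,0],
    [0,0,0],
    [0,0,0],
    [0,0,0],
    [0,0,0],
    [0,0,0],
    [0,0,0],
    [0,0,0],
    [0,0,0],
  ],
  delta_rot=[
    [0,0,-8.5],
    [0,0,-8.5],
    [0,0,-8.5],
    [0,0,-8.5],
    [0,0,-8.5],
    [0,0,-8.5],
    [0,0,-8.5],
    [0,0,-8.5],
    [0,0,-8.5],
    [0,0,-8.5],
    [0,0,-8.5],
    [0,0,-8.5],
    [0,0,0],
    [0,0,0],
    [0,0,0],
  ],
  jaw=[0,0,0,0,0,0,0,0,0,0,0,0,0,0,0],
)

```text
clock: 3.7
eef_pos: [0.5571, 0.154, 0.4046]
tcp_rot: [-0.0, 0.485, 0.875, -0.0]
wrist_force: [-0.3, -0.6, -0.8]
grip_width: 0.0932
finger_force: 0.0
```

```bash
cat >> h.py <<'E'
from scipy.spatial.transform import Rotation as R
def pose(s=None):
    s=s or telemetry.sense();q=s['tcp_rot'];return s['eef_pos'],R.from_quat([q[1],q[2],q[3],q[0]]).as_matrix()
E
python3 - <<'E'
from h import *
s=telemetry.sense();p,M=pose(s);print(s['clock'],p,M.round(3),s['joints'].round(2))
r=cam('wrist','w1.png');print(np.array(r['K']).round(1),np.array(r['world_from_camera']).round(3))
E
```

```text
3.7 [0.55710236 0.15397322 0.40462706] [[-0.53   0.848 -0.   ]
 [ 0.848  0.53  -0.   ]
 [ 0.    -0.    -1.   ]] [ 0.18  0.07  1.55 -0.    1.52 -0.38]
[[330.3   0.  257.3]
 [  0.  330.3 192.2]
 [  0.    0.    1. ]] [[ 0.848 -0.509 -0.146  0.516]
 [ 0.53   0.815  0.235  0.221]
 [-0.    -0.276  0.961  0.385]
 [ 0.     0.     0.     1.   ]]
```

View pics/w1.png

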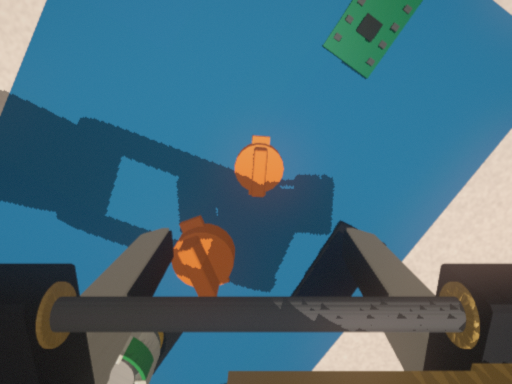

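The wrist view shows the small cap at (260,166), with lugs at about (261,140) and (258,192) and its bar nearly vertical in the image. The big cap is at (205,257).

```bash
python3 - <<'E'
from h import *
r=cam('wrist');hsv=cv2.cvtColor(r['img'],cv2.COLOR_RGB2HSV)
m=cv2.inRange(hsv,(3,150,60),(18,255,255))
k,l,s,c=cv2.connectedComponentsWithStats(m)
i=l[166,250];x,y,w,h,A=s[i];print(s[i],c[i])
top=[]; 
for rows in (range(y,y+4),range(y+h-3,y+h)):
    xs=[np.where(l[v]==i)[0] for v in rows]; print([(a.min(),a.max()) for a in xs]); top.append((np.mean([a.mean() for a in xs])))
a=onplane(r,top[0],y,.008);b=onplane(r,top[1],y+h,.004);print(a,b,(a+b)/2,np.linalg.norm(a-b),np.degrees(np.arctan2(*(a-b)[1::-1])))
# plug width: widest row
ws=[(np.ptp(np.where(l[v]==i)[0]),v) for v in range(y,y+h)];W,v=max(ws);xs=np.where(l[v]==i)[0]
a=onplane(r,xs.min(),v,.02);b=onplane(r,xs.max()+1,v,.02);print('plug',W,v,(a+b)/2,np.linalg.norm(a-b))
# bar edges: print grad
g=cv2.cvtColor(r['img'],cv2.COLOR_RGB2GRAY)
for v in range(146,182,6): print(v,g[v,245:280])
E
```

```text
[ 235  136   48   61 2003] [258.57463804 166.58312531]
[(np.int64(253), np.int64(256)), (np.int64(253), np.int64(268)), (np.int64(253), np.int64(268)), (np.int64(253), np.int64(268))]
[(np.int64(251), np.int64(264)), (np.int64(252), np.int64(263)), (np.int64(260), np.int64(260))]
[0.53951641 0.18584919 0.008     ] [0.57784101 0.1232947  0.004     ] [0.55867871 0.15457194 0.006     ] 0.07346999045597802 121.49411013653271
plug 47 171 [0.5595823 0.1537642 0.02     ] 0.05417466363515223
146 [110 106 104 119 133 144 153 162 164 163 155 152 151 152 153 152 153 154
 156 156 158 155 144 131 120 105 101 105 111 112 112 113 112 112 111]
152 [167 166 167 166 167 166 166 166 157 132 154 164 164 165 163 164 163 163
 163 162 158 150 141 164 167 165 166 167 166 166 163 149 124 111 113]
158 [165 164 165 165 165 165 164 154 123 144 160 164 164 165 165 164 165 164
 165 164 159 145 144 164 166 165 164 165 164 164 164 165 164 164 163]
164 [163 163 165 163 164 163 163 154 127 150 162 163 163 163 163 164 163 164
 163 160 150 143 161 163 163 164 164 163 163 164 163 163 163 163 163]
170 [162 163 162 163 162 163 160 151 144 157 162 162 164 162 163 162 162 163
 163 158 141 142 161 162 163 161 163 162 162 162 163 161 162 162 162]
176 [105 118 143 149 159 160 150 121 148 160 161 162 162 160 162 161 161 161
 157 147 142 159 161 162 161 163 161 160 161 161 160 160 160 160 160]
```

send_rows(
  delta_pos=[
    [-1,1.7,0],
    [0,0,35],
    [0,0,35],
    [0,0,35],
    [0,0,35],
    [0,0,30],
    [0,0,15],
    [0,0,7],
    [0,0,0],
    [0,0,0],
    [0,0,0],
    [0,0,0],
    [0,0,0],
    [0,0,0],
    [0,0,0],
    [0,0,0],
    [0,0,0],
  ],
  delta_rot=[
    [0,0,4],
    [0,0,0],
    [0,0,0],
    [0,0,0],
    [0,0,0],
    [0,0,0],
    [0,0,0],
    [0,0,0],
    [0,0,0],
    [0,0,0],
    [0,0,0],
    [0,0,0],
    [0,0,0],
    [0,0,0],
    [0,0,0],
    [0,0,0],
    [0,0,0],
  ],
  jaw=[0,0,0,0,0,0,0,0,0,255,255,255,255,255,255,255,255],
  newtons=40,
)

```text
clock: 5.5
eef_pos: [0.5591, 0.154, 0.2127]
tcp_rot: [-0.0, 0.513, 0.858, -0.0]
wrist_force: [0.1, -0.3, -0.7]
grip_width: 0.0337
finger_force: 0.0
```

send_rows(
  delta_pos=[
    [0,0,0],
    [0,0,0],
    [0,0,0],
    [0,0,0],
    [0,0,0],
    [0,0,0],
    [0,0,0],
    [0,0,0],
  ],
  delta_rot=[
    [0,0,0],
    [0,0,0],
    [0,0,0],
    [0,0,0],
    [0,0,0],
    [0,0,0],
    [0,0,0],
    [0,0,0],
  ],
  jaw=[255,255,255,255,255,255,255,255],
)

```text
clock: 6.3
eef_pos: [0.5591, 0.154, 0.2127]
tcp_rot: [-0.0, 0.513, 0.858, -0.0]
wrist_force: [-0.6, -0.3, -0.8]
grip_width: 0.0135
finger_force: 40.0
```

send_rows(
  delta_pos=[
    [0,0,-30],
    [0,0,-50],
    [0,0,-50],
    [0,0,-40],
    [-29,-22.7,0],
    [-29,-22.7,0],
    [-29,-22.7,0],
    [-29,-22.7,0],
    [-29,-22.7,0],
    [-29,-22.7,0],
    [-29,-22.7,0],
    [-29,-22.7,0],
    [-29,-22.7,0],
    [-29,-22.7,0],
  ],
  delta_rot=[
    [0,0,0],
    [0,0,0],
    [0,0,0],
    [0,0,0],
    [0,0,0],
    [0,0,0],
    [0,0,0],
    [0,0,0],
    [0,0,0],
    [0,0,0],
    [0,0,0],
    [0,0,0],
    [0,0,0],
    [0,0,0],
  ],
  jaw=[255,255,255,255,255,255,255,255,255,255,255,255,255,255],
)

```text
clock: 7.7
eef_pos: [0.4956, -0.2102, 0.3827]
tcp_rot: [-0.0, 0.513, 0.858, 0.0]
wrist_force: [0.5, 0.8, -0.8]
grip_width: 0.0138
finger_force: 40.0
```

send_rows(
  delta_pos=[
    [0,0,0],
    [0,0,0],
    [0,0,0],
    [0,0,0],
    [0,0,0],
    [0,0,0],
    [0,0,0],
    [0,0,0],
    [0,0,0],
    [0,0,0],
  ],
  delta_rot=[
    [0,0,8],
    [0,0,8],
    [0,0,8],
    [0,0,8],
    [0,0,8],
    [0,0,8],
    [0,0,7],
    [0,0,0],
    [0,0,0],
    [0,0,0],
  ],
  jaw=[255,255,255,255,255,255,255,255,255,255],
)

```text
clock: 8.7
eef_pos: [0.4962, -0.2088, 0.3827]
tcp_rot: [-0.0, 0.851, 0.525, -0.0]
wrist_force: [0.2, 0.9, -1.4]
grip_width: 0.0137
finger_force: 40.0
```

```bash
python3 - <<'E'
from h import *
s=telemetry.sense();p,M=pose(s);print(s['clock'],p,M.round(3),s['wrist_force'],s['moment'],s['joints'].round(2),s['grip_width'])
r=cam('wrist','w2.png')
E
```

```text
8.7 [ 0.49615106 -0.20879715  0.38267244] [[ 0.448  0.894 -0.   ]
 [ 0.894 -0.448  0.   ]
 [-0.    -0.    -1.   ]] [ 0.20055801  0.92630077 -1.41952617] [ 0.00180491 -0.06663347  0.00934682] [-0.49 -0.03  1.69 -0.    1.48 -0.03] 0.013699136249942885
```

View pics/w2.png

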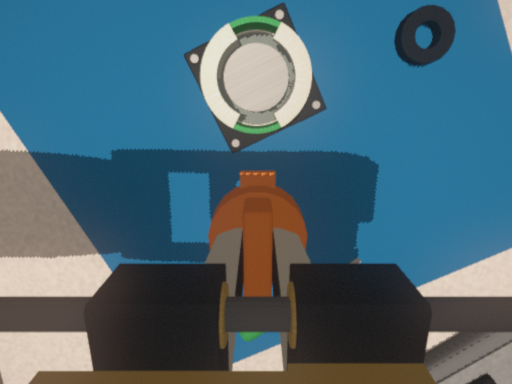

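The wrist view shows the pot at (256,76), with green gaps at (257,20) and (257,129). The screws are at (279,14), (316,104), (236,143) and (194,57). The held cap's lug is at (258,180), aligned with the tool.

```bash
cat > meas.py <<'E'
from h import *
r=cam('wrist');im=r['img'][:165];hsv=cv2.cvtColor(im,cv2.COLOR_RGB2HSV)
white=cv2.inRange(hsv,(0,0,170),(179,70,255)); green=cv2.inRange(hsv,(50,120,60),(75,255,255))
box=np.zeros_like(white);box[5:150,190:320]=255
hole=box.copy();
m=(white|green)&box
k,l,s,c=cv2.connectedComponentsWithStats(m);i=1+np.argmax(s[1:,4]);m=(l==i).astype(np.uint8)
cn=max(cv2.findContours(m,0,1)[0],key=len)
E=cv2.fitEllipse(cv2.convexHull(cn));print('ellipse',E)
for z in (.08,.09,.10):
    C=onplane(r,*E[0],z);P=np.array([onplane(r,*q[0],z) for q in cv2.convexHull(cn)]);print(z,C.round(4),'diam',2*np.linalg.norm(P-C,axis=1).mean())
k,l,s,c=cv2.connectedComponentsWithStats(green&box)
g=[c[i] for i in range(1,k) if s[i][4]>20];print(g)
G=[onplane(r,*q,.09) for q in g]
if len(G)==2: d=G[0]-G[1];print('gap yaw',np.degrees(np.arctan2(d[1],d[0])),np.linalg.norm(d),(G[0]+G[1])/2)
S=np.array([onplane(r,u,v,.012) for u,v in ((279.5,14.5),(316,104),(236,143),(194.5,57.5))])
print('foot ctr',S.mean(0),[round(float(np.degrees(np.arctan2(*(S[(i+1)%4]-S[i])[1::-1])))%90,1) for i in range(4)],'sides',[np.linalg.norm(S[(i+1)%4]-S[i]).round(4) for i in range(4)])
E
python3 meas.py
```

```text
ellipse ((255.6497344970703, 76.63162231445312), (64.42377471923828, 68.9176254272461), 1.7343870401382446)
0.08 [ 0.5359 -0.1237  0.08  ] diam 0.05242186767561754
0.09 [ 0.5357 -0.1242  0.09  ] diam 0.05056849278985181
0.1 [ 0.5354 -0.1247  0.1   ] diam 0.048715117904086
[array([253.80065359,  21.11111111])]
foot ctr [ 0.53594802 -0.1247238   0.012     ] [88.5, 89.1, 88.4, 88.0] sides [np.float64(0.0915), np.float64(0.092), np.float64(0.0932), np.float64(0.0918)]
```

```bash
sed -i "s/^k,l,s,c=cv2.connectedComponentsWithStats(m);i=1.*/m=cv2.morphologyEx(m,cv2.MORPH_OPEN,np.ones((5,5)))/; s/(0,0,170)/(0,0,135)/; s/50,120,60/45,100,30/" meas.py; sed -i "s/^cn=.*/cn=np.vstack([q for q in cv2.findContours(m,0,1)[0] if len(q)>15])/" meas.py; python3 meas.py
python3 - <<'E'
from h import *
r=cam('wrist');im=r['img'];hsv=cv2.cvtColor(im,cv2.COLOR_RGB2HSV)
m=cv2.inRange(hsv,(3,120,40),(18,255,255));
for v in range(168,300,8):
    xs=np.where(m[v])[0]; print(v,xs.min(),xs.max(),end=' | ') if len(xs) else 0
for p in ([.4962,-.2088,.3827-.167],): print(proj(r,p))
p,M=pose()
for off in (.0,.02,.045): print(off,proj(r,p+M@[.0345,0,.167+off]).round(1))
g=cv2.cvtColor(im,cv2.COLOR_RGB2GRAY)
for v in (200,205,212,240,255): print(v,im[v,236:282,0])
E
```

```text
ellipse ((254.5831298828125, 77.14945983886719), (126.59669494628906, 134.93276977539062), 177.5095672607422)
0.08 [ 0.535  -0.1237  0.08  ] diam 0.10053126797610429
0.09 [ 0.5348 -0.1242  0.09  ] diam 0.09697718836034815
0.1 [ 0.5346 -0.1247  0.1   ] diam 0.09342310874459202
[array([254.45202952,  23.18450185]), array([256.30970149, 128.5858209 ])]
gap yaw 64.26305183816031 0.07788739559572674 [ 0.53506541 -0.12512374  0.09      ]
foot ctr [ 0.53600887 -0.12475464  0.012     ] [88.5, 89.0, 88.4, 88.0] sides [np.float64(0.0915), np.float64(0.092), np.float64(0.0932), np.float64(0.0918)]
176 240 274 | 184 241 274 | 192 230 285 | 200 222 293 | 208 216 298 | 216 213 301 | 224 211 304 | 232 209 306 | 240 209 306 | 248 210 272 | 256 243 272 | 264 243 272 | 272 243 272 | 280 243 272 | 288 221 293 | 296 220 294 | [260.19122906 261.35032073]
0.0 [260.3 194.4]
0.02 [260.  183.5]
0.045 [259.6 173. ]
200 [137 138 138 138 137 138 139 137 131 120 119 118 120 120 120 120 119 120
 120 120 120 120 121 122 121 120 120 120 121 121 120 120 119 119 124 135
 137 138 139 137 137 138 138 137 138 137]
205 [138 137 137 139 137 137 137 134 122 120 119 120 120 120 120 120 121 121
 122 121 121 122 122 122 121 120 120 120 121 122 121 120 122 120 120 125
 135 138 138 138 138 138 138 137 138 138]
212 [137 138 138 138 138 138 134 122 124 126 129 130 129 129 130 130 131 129
 129 129 129 130 129 130 130 129 129 129 130 130 129 131 129 128 125 123
 126 137 138 138 138 138 137 137 138 138]
240 [112 111 112 111 102  70  76 119 130 135 136 138 138 139 139 139 137 139
 138 138 138 138 138 138 138 138 137 138 138 139 138 138 138 135 133 123
  93  58  82 109 113 113 113 111 112 112]
255 [111 110 103  78  44  41  53  91 127 133 135 138 137 137 137 137 138 137
 137 137 137 138 138 138 139 138 138 137 139 137 138 138 136 133 131 117
  67  42  42  58  90 110 112 112 111 111]
```

```bash
python3 - <<'E'
from h import *
r=cam('wrist');im=r['img'];p,M=pose()
g=im[:,:,0].astype(int)
print(g[164:180,257])
z0=p[2]-.2127
for v,z in ((171,z0+.008),(172,z0+.008),(173,z0+.008)):
    print('tip',v,(M.T@(onplane(r,257,v,z)-p)).round(4), np.linalg.norm(onplane(r,240.5,v,z)-onplane(r,274.5,v,z)))
a=onplane(r,209,236,z0+.022);b=onplane(r,307,236,z0+.022);print('plug',(M.T@((a+b)/2-p)).round(4),np.linalg.norm(a-b))
for z in (.09,.012): print('pot', (M.T@(onplane(r,255.8,76.7,z)-p)).round(4))
print('foot',(M.T@(np.array([.536,-.1247,.012])-p)).round(4))
E
```

```text
[ 38  39  41  39  38  45  81 126 165 189 155 140 139 138 139 139]
tip 171 [ 0.0373 -0.0016  0.2047] 0.019443320752324186
tip 172 [ 0.0367 -0.0016  0.2047] 0.019459960424480144
tip 173 [ 0.0361 -0.0016  0.2047] 0.019476628601631116
plug [ 0.0032 -0.001   0.1907] 0.054846437984602266
pot [ 0.0933 -0.0025  0.2927]
pot [ 0.0977 -0.0029  0.3707]
foot [ 0.093  -0.0023  0.3707]
```

send_rows(
  delta_pos=[
    [30,-0.4,0],
    [30,-0.4,0],
    [31,-0.4,0],
    [0,0,25],
    [0,0,20],
    [0,0,10],
    [0,0,5],
    [0,0,0],
    [0,0,0],
  ],
  delta_rot=[
    [0,0,-1],
    [0,0,0],
    [0,0,0],
    [0,0,0],
    [0,0,0],
    [0,0,0],
    [0,0,0],
    [0,0,0],
    [0,0,0],
  ],
  jaw=[255,255,255,255,255,255,255,255,255],
)

```text
clock: 9.85
eef_pos: [0.5354, -0.1269, 0.3238]
tcp_rot: [0.001, 0.847, 0.531, 0.0]
wrist_force: [0.7, 0.6, 0.3]
grip_width: 0.0137
finger_force: 40.0
```

```bash
python3 - <<'E'
from h import *
a=cam('scene');b=cam('side');w=cam('wrist')
f=lambda r,x,y,s:cv2.resize(r['img'][y:y+80,x:x+80],(395,395),interpolation=2)
cv2.imwrite('pics/d.png',np.hstack([f(a,188,118,5),f(b,230,125,5)])[:,:,::-1])
print(telemetry.sense())
E
```

```text
{'clock': 10.0, 'joints': array([-3.25819117e-01,  4.83463526e-02,  1.72477640e+00,  3.08610507e-06,
        1.36671453e+00,  1.24495103e-01]), 'joint_velocities': array([ 0.00091221,  0.00240865,  0.00430472,  0.0008435 , -0.00189352,
        0.00123836]), 'tau': array([-5.87417962e-03, -5.03360796e+01, -4.78436708e+01,  8.00038059e-02,
        6.21989297e-03, -1.25623294e-03]), 'eef_pos': array([ 0.53546928, -0.12686983,  0.32386346]), 'tcp_rot': array([6.78886853e-04, 8.47126882e-01, 5.31389947e-01, 5.56279089e-04]), 'wrist_force': array([ 0.19451653,  0.51016075, -0.98304785]), 'moment': array([-0.03652287, -0.01841598,  0.0354064 ]), 'finger_force': 39.99811291694641, 'grip_width': 0.013454090109061066}
```

View pics/d.png

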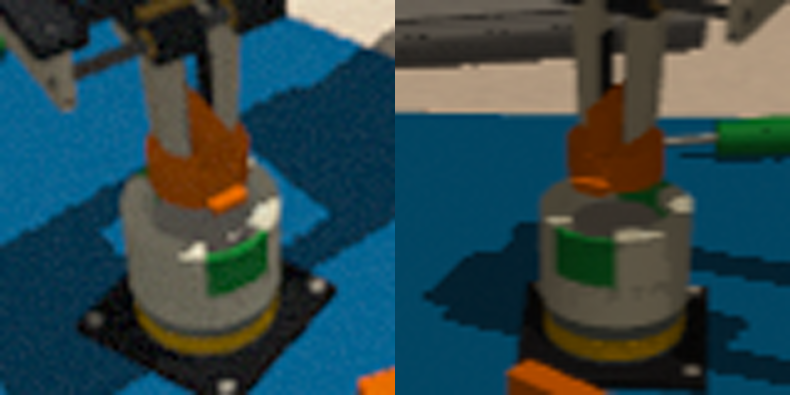

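The scene crop shows the lug at (225,198) above the green gap at (240,255), and the side crop agrees. I'm descending gently.

send_rows(
  delta_pos=[
    [0,0,2],
    [0,0,2],
    [0,0,2],
    [0,0,2],
    [0,0,2],
    [0,0,0],
  ],
  delta_rot=[
    [0,0,0],
    [0,0,0],
    [0,0,0],
    [0,0,0],
    [0,0,0],
    [0,0,0],
  ],
  jaw=[255,255,255,255,255,255],
)

```text
clock: 10.6
eef_pos: [0.535, -0.1265, 0.3122]
tcp_rot: [-0.0, 0.847, 0.532, -0.0]
wrist_force: [-0.2, 0.2, -1.3]
grip_width: 0.0134
finger_force: 40.0
```

send_rows(
  delta_pos=[
    [0,0,2],
    [0,0,2],
    [0,0,0],
  ],
  delta_rot=[
    [0,0,0],
    [0,0,0],
    [0,0,0],
  ],
  jaw=[255,255,255],
)

```text
clock: 10.9
eef_pos: [0.535, -0.1265, 0.3083]
tcp_rot: [-0.0, 0.847, 0.532, -0.0]
wrist_force: [-1.0, 0.5, -0.4]
grip_width: 0.0138
finger_force: 40.0
```

send_rows(
  delta_pos=[
    [0,0,2],
    [0,0,2],
    [0,0,0],
  ],
  delta_rot=[
    [0,0,0],
    [0,0,0],
    [0,0,0],
  ],
  jaw=[255,255,255],
)

```text
clock: 11.2
eef_pos: [0.535, -0.1266, 0.3043]
tcp_rot: [-0.0, 0.847, 0.531, -0.0]
wrist_force: [0.2, 0.0, -0.9]
grip_width: 0.014
finger_force: 40.0
```

send_rows(
  delta_pos=[
    [0,0,2],
    [0,0,2],
    [0,0,0],
  ],
  delta_rot=[
    [0,0,0],
    [0,0,0],
    [0,0,0],
  ],
  jaw=[255,255,255],
)

```text
clock: 11.5
eef_pos: [0.535, -0.1265, 0.3003]
tcp_rot: [-0.0, 0.847, 0.531, -0.0]
wrist_force: [0.1, 0.4, -0.7]
grip_width: 0.0137
finger_force: 40.0
```

send_rows(
  delta_pos=[
    [0,0,2],
    [0,0,2],
    [0,0,0],
  ],
  delta_rot=[
    [0,0,0],
    [0,0,0],
    [0,0,0],
  ],
  jaw=[255,255,255],
)

```text
clock: 11.8
eef_pos: [0.535, -0.1265, 0.2963]
tcp_rot: [-0.0, 0.847, 0.532, -0.0]
wrist_force: [-0.3, 0.0, -1.4]
grip_width: 0.014
finger_force: 40.0
```

send_rows(
  delta_pos=[
    [0,0,1.5],
    [0,0,1.5],
    [0,0,0],
  ],
  delta_rot=[
    [0,0,0],
    [0,0,0],
    [0,0,0],
  ],
  jaw=[255,255,255],
)

```text
clock: 12.1
eef_pos: [0.5351, -0.1265, 0.2935]
tcp_rot: [-0.0, 0.847, 0.532, -0.0]
wrist_force: [-0.8, 0.0, -1.3]
grip_width: 0.0139
finger_force: 40.0
```

send_rows(
  delta_pos=[
    [0,0,1.5],
    [0,0,1.5],
    [0,0,0],
  ],
  delta_rot=[
    [0,0,0],
    [0,0,0],
    [0,0,0],
  ],
  jaw=[255,255,255],
)

```text
clock: 12.4
eef_pos: [0.5352, -0.1266, 0.2909]
tcp_rot: [0.0, 0.847, 0.531, 0.0]
wrist_force: [-1.1, 0.5, 2.2]
grip_width: 0.0135
finger_force: 40.0
```

send_rows(
  delta_pos=[
    [0,0,1.5],
    [0,0,1.5],
    [0,0,0],
  ],
  delta_rot=[
    [0,0,0],
    [0,0,0],
    [0,0,0],
  ],
  jaw=[255,255,255],
)

```text
clock: 12.7
eef_pos: [0.5353, -0.1267, 0.288]
tcp_rot: [0.0, 0.847, 0.531, 0.0]
wrist_force: [-1.9, 0.6, 4.4]
grip_width: 0.0139
finger_force: 40.0
```

send_rows(
  delta_pos=[
    [0,0,1],
    [0,0,1],
    [0,0,0],
  ],
  delta_rot=[
    [0,0,0],
    [0,0,0],
    [0,0,0],
  ],
  jaw=[255,255,255],
)

```text
clock: 13.0
eef_pos: [0.5353, -0.1266, 0.2863]
tcp_rot: [0.0, 0.847, 0.531, 0.0]
wrist_force: [-2.4, 0.1, 7.0]
grip_width: 0.014
finger_force: 40.0
```

send_rows(
  delta_pos=[
    [-0.4,-0.8,1],
    [0,0,0.7],
    [0,0,0],
    [0,0,0],
  ],
  delta_rot=[
    [0,0,0],
    [0,0,0],
    [0,0,0],
    [0,0,0],
  ],
  jaw=[255,255,255,255],
)

```text
clock: 13.4
eef_pos: [0.5349, -0.1267, 0.2852]
tcp_rot: [0.001, 0.847, 0.532, 0.001]
wrist_force: [-1.0, 0.0, 7.6]
grip_width: 0.0137
finger_force: 40.0
```

```bash
python3 - <<'E'
from h import *
for _ in range(3):
    s=telemetry.sense();print(s['eef_pos'].round(4),s['wrist_force'].round(2),s['moment'].round(3))
E
```

```text
[ 0.5349 -0.1267  0.2852] [-1.    0.    7.59] [ 0.266  0.195 -0.042]
[ 0.5349 -0.1267  0.2852] [-1.    0.    7.59] [ 0.266  0.195 -0.042]
[ 0.5349 -0.1267  0.2852] [-1.    0.    7.59] [ 0.266  0.195 -0.042]
```

send_rows(
  delta_pos=[
    [0,-0.4,1],
    [0,0,1],
    [0,0,0],
    [0,0,0],
  ],
  delta_rot=[
    [0,0,0],
    [0,0,0],
    [0,0,0],
    [0,0,0],
  ],
  jaw=[255,255,255,255],
)

```text
clock: 13.8
eef_pos: [0.5347, -0.1265, 0.2836]
tcp_rot: [0.001, 0.847, 0.532, 0.001]
wrist_force: [0.8, 1.4, 9.4]
grip_width: 0.0136
finger_force: 40.0
```

send_rows(
  delta_pos=[
    [0,0,0.6],
    [0,0,0],
    [0,0,0],
    [0,0,0],
    [0,0,0],
  ],
  delta_rot=[
    [0,0,0],
    [0,0,4],
    [0,0,4],
    [0,0,4],
    [0,0,0],
  ],
  jaw=[255,255,255,255,255],
)

```text
clock: 14.3
eef_pos: [0.5347, -0.1268, 0.2832]
tcp_rot: [0.001, 0.899, 0.439, 0.001]
wrist_force: [-0.8, 0.1, 10.0]
grip_width: 0.0139
finger_force: 40.0
```

```bash
cat > t.py <<'E'
from h import *
s=telemetry.sense();p,M=pose(s);print(s['clock'],p.round(4),'yaw',np.degrees(np.arctan2(M[1,0],M[0,0])).round(1),'F',s['wrist_force'].round(2),'Ftool',(M.T@s['wrist_force']).round(1),'mom',s['moment'].round(3),s['grip_width'])
E
python3 t.py
```

```text
14.3 [ 0.5347 -0.1268  0.2832] yaw 52.1 F [-0.78  0.13  9.99] Ftool [ -0.4  -0.7 -10. ] mom [-0.028  0.238 -0.071] 0.013924647558482706
```

send_rows(
  delta_pos=[
    [0,0,0],
    [0,0,0],
    [0,0,0],
    [0,0,0],
  ],
  delta_rot=[
    [0,0,4],
    [0,0,4],
    [0,0,4],
    [0,0,0],
  ],
  jaw=[255,255,255,255],
)

```text
clock: 14.7
eef_pos: [0.5347, -0.1268, 0.2832]
tcp_rot: [0.001, 0.939, 0.343, 0.001]
wrist_force: [-0.1, 0.1, 10.3]
grip_width: 0.0135
finger_force: 40.0
```

```bash
python3 t.py
```

```text
14.7 [ 0.5347 -0.1268  0.2832] yaw 40.1 F [-0.13  0.05 10.26] Ftool [ -0.   -0.1 -10.3] mom [ 0.007  0.244 -0.028] 0.013495977767702094
```

send_rows(
  delta_pos=[
    [0,0,0],
    [0,0,0],
    [0,0,0],
    [0,0,0],
  ],
  delta_rot=[
    [0,0,4],
    [0,0,4],
    [0,0,4],
    [0,0,0],
  ],
  jaw=[255,255,255,255],
)

```text
clock: 15.1
eef_pos: [0.5348, -0.1268, 0.2832]
tcp_rot: [0.001, 0.97, 0.242, 0.001]
wrist_force: [-0.8, -1.6, 10.5]
grip_width: 0.014
finger_force: 40.0
```

```bash
python3 t.py
```

```text
15.1 [ 0.5348 -0.1268  0.2832] yaw 28.1 F [-0.82 -1.6  10.49] Ftool [ -1.4   1.1 -10.5] mom [ 0.008  0.251 -0.089] 0.01397515205791483
```

send_rows(
  delta_pos=[
    [0,0,0],
    [0,0,0],
    [0,0,0],
    [0,0,0],
  ],
  delta_rot=[
    [0,0,4],
    [0,0,4],
    [0,0,4],
    [0,0,0],
  ],
  jaw=[255,255,255,255],
)

```text
clock: 15.5
eef_pos: [0.5348, -0.1268, 0.2832]
tcp_rot: [0.001, 0.99, 0.14, 0.002]
wrist_force: [-0.2, 0.3, 10.1]
grip_width: 0.014
finger_force: 40.0
```

```bash
python3 t.py
```

```text
15.5 [ 0.5348 -0.1268  0.2832] yaw 16.1 F [-0.2   0.34 10.12] Ftool [ -0.1  -0.4 -10.1] mom [ 0.061  0.267 -0.053] 0.013981282429250367
```

send_rows(
  delta_pos=[
    [0,0,0],
    [0,0,0],
    [0,0,0],
    [0,0,0],
    [0,0,0],
    [0,0,0],
  ],
  delta_rot=[
    [0,0,4],
    [0,0,4],
    [0,0,4],
    [0,0,3],
    [0,0,2],
    [0,0,0],
  ],
  jaw=[255,255,255,255,255,255],
)

```text
clock: 16.1
eef_pos: [0.5348, -0.1268, 0.2832]
tcp_rot: [0.001, 1.0, -0.008, 0.002]
wrist_force: [-0.1, -0.6, 10.2]
grip_width: 0.0136
finger_force: 40.0
```

```bash
python3 t.py
```

```text
16.1 [ 0.5348 -0.1268  0.2832] yaw -0.9 F [-0.06 -0.59 10.21] Ftool [ -0.    0.6 -10.2] mom [0.02  0.229 0.053] 0.013642171299511771
```

send_rows(
  delta_pos=[
    [0,0,-1],
    [0,0,-1],
    [0,0,-0.6],
    [0,0,0],
    [0,0,0],
  ],
  delta_rot=[
    [0,0,0],
    [0,0,0],
    [0,0,0],
    [0,0,0],
    [0,0,0],
  ],
  jaw=[255,255,255,255,255],
)

```text
clock: 16.6
eef_pos: [0.5347, -0.1268, 0.2855]
tcp_rot: [0.001, 1.0, -0.007, 0.002]
wrist_force: [0.3, -0.0, 7.3]
grip_width: 0.0136
finger_force: 40.0
```

```bash
python3 t.py
```

```text
16.6 [ 0.5347 -0.1268  0.2855] yaw -0.8 F [ 0.27 -0.01  7.3 ] Ftool [ 0.3  0.  -7.3] mom [-0.036  0.021 -0.054] 0.013644526294278746
```

send_rows(
  delta_pos=[
    [0,0,-0.8],
    [0,0,-0.6],
    [0,0,0],
    [0,0,0],
  ],
  delta_rot=[
    [0,0,0],
    [0,0,0],
    [0,0,0],
    [0,0,0],
  ],
  jaw=[255,255,255,255],
)

```text
clock: 17.0
eef_pos: [0.5347, -0.1268, 0.2868]
tcp_rot: [0.001, 1.0, -0.007, 0.002]
wrist_force: [2.1, -1.2, 7.2]
grip_width: 0.0139
finger_force: 40.0
```

```bash
python3 t.py
```

```text
17.0 [ 0.5347 -0.1268  0.2868] yaw -0.8 F [ 2.11 -1.18  7.22] Ftool [ 2.2  1.2 -7.2] mom [-0.082 -0.068 -0.013] 0.013919993165195692
```

send_rows(
  delta_pos=[
    [0,0,-0.6],
    [0,0,0],
    [0,0,0],
  ],
  delta_rot=[
    [0,0,0],
    [0,0,0],
    [0,0,0],
  ],
  jaw=[255,255,255],
)

```text
clock: 17.3
eef_pos: [0.5347, -0.1268, 0.2873]
tcp_rot: [0.001, 1.0, -0.007, 0.002]
wrist_force: [1.1, -1.3, 5.7]
grip_width: 0.0136
finger_force: 40.0
```

```bash
python3 t.py
```

```text
17.3 [ 0.5347 -0.1268  0.2873] yaw -0.8 F [ 1.13 -1.34  5.68] Ftool [ 1.2  1.3 -5.7] mom [-0.094 -0.095 -0.026] 0.013647480658302277
```

send_rows(
  delta_pos=[
    [0,0,-0.6],
    [0,0,0],
    [0,0,0],
  ],
  delta_rot=[
    [0,0,0],
    [0,0,0],
    [0,0,0],
  ],
  jaw=[255,255,255],
)

```text
clock: 17.6
eef_pos: [0.5346, -0.1267, 0.2875]
tcp_rot: [0.0, 1.0, -0.007, 0.001]
wrist_force: [4.0, -2.2, 4.9]
grip_width: 0.0139
finger_force: 40.0
```

```bash
python3 t.py
```

```text
17.6 [ 0.5346 -0.1267  0.2875] yaw -0.8 F [ 3.95 -2.22  4.92] Ftool [ 4.   2.2 -4.9] mom [-0.288 -0.654 -0.008] 0.013870538488772333
```

send_rows(
  delta_pos=[
    [0,0,0],
    [0,0,0],
    [0,0,0],
    [0,0,0],
  ],
  delta_rot=[
    [0,0,0],
    [0,0,0],
    [0,0,0],
    [0,0,0],
  ],
  jaw=[255,255,255,255],
  newtons=4,
)

```text
clock: 18.0
eef_pos: [0.5339, -0.1266, 0.2867]
tcp_rot: [0.0, 1.0, -0.007, -0.0]
wrist_force: [2.3, -4.8, 5.2]
grip_width: 0.0139
finger_force: 4.0
```

```bash
python3 t.py
```

```text
18.0 [ 0.5339 -0.1266  0.2867] yaw -0.8 F [ 2.35 -4.79  5.21] Ftool [ 2.4  4.8 -5.2] mom [-0.632 -0.403  0.035] 0.01393271630323149
```

send_rows(
  delta_pos=[
    [0,0,0],
    [0,0,0],
    [0,0,0],
    [0,0,0],
    [0,0,0],
    [0,0,0],
    [0,0,0],
    [0,0,0],
  ],
  delta_rot=[
    [0,0,0],
    [0,0,0],
    [0,0,0],
    [0,0,0],
    [0,0,0],
    [0,0,0],
    [0,0,0],
    [0,0,0],
  ],
  jaw=[120,120,120,120,120,120,120,120],
)

```text
clock: 18.8
eef_pos: [0.5335, -0.1256, 0.2862]
tcp_rot: [-0.001, 1.0, -0.007, -0.001]
wrist_force: [0.3, 2.2, 5.5]
grip_width: 0.0492
finger_force: 2.9
```

send_rows(
  delta_pos=[
    [0,0,-10],
    [0,0,-30],
    [0,0,-40],
    [0,0,-20],
    [-30,0,0],
    [-40,0,0],
    [-20,0,0],
    [0,0,0],
    [0,0,0],
  ],
  delta_rot=[
    [0,0,0],
    [0,0,0],
    [0,0,0],
    [0,0,0],
    [0,0,0],
    [0,0,0],
    [0,0,0],
    [0,0,0],
    [0,0,0],
  ],
  jaw=[120,120,120,120,120,120,120,120,120],
)

```text
clock: 19.7
eef_pos: [0.4438, -0.1251, 0.3867]
tcp_rot: [-0.0, 1.0, -0.007, -0.0]
wrist_force: [-0.3, 0.4, -0.6]
grip_width: 0.049
finger_force: 0.0
```

```bash
python3 - <<'E'
from h import *
a=cam('scene');b=cam('side');w=cam('wrist','w3.png')
f=lambda r,x,y:cv2.resize(r['img'][y:y+80,x:x+80],(262,262),interpolation=2)
cv2.imwrite('pics/e.png',np.hstack([f(a,188,118),f(b,230,125),cv2.resize(w['img'][0:262],(262*512//262//2*2,262))])[:,:790,::-1])
print(telemetry.sense()['clock'])
E
```

```text
19.85
```

View pics/e.png

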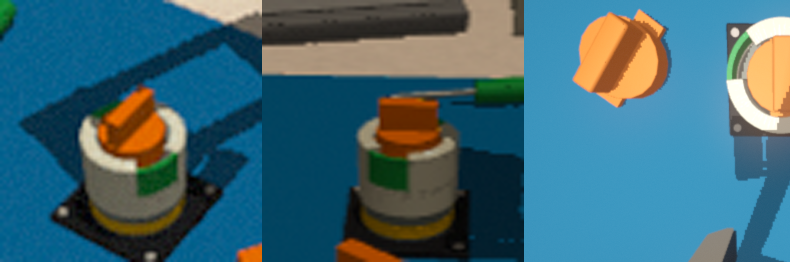

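The crops show the cap seated in the collar with its bar turned off the gaps and looking level. I'll check its height, level and angle.

```bash
python3 - <<'E'
from h import *
w=cv2.imread('pics/w3.png');a=cam('scene');b=cam('side')
print(telemetry.sense()['eef_pos'])
f=lambda im,x,y,n:cv2.resize(im[y:y+n,x:x+n],(390,390),interpolation=cv2.INTER_CUBIC)
cv2.imwrite('pics/f.png',np.hstack([f(w,180,0,200),f(b['img'][:,:,::-1],252,145,44)]))
cv2.imwrite('pics/g.png',f(a['img'][:,:,::-1],205,138,50))
E
```

```text
[ 0.44445841 -0.12514885  0.3864199 ]
```

View pics/f.png

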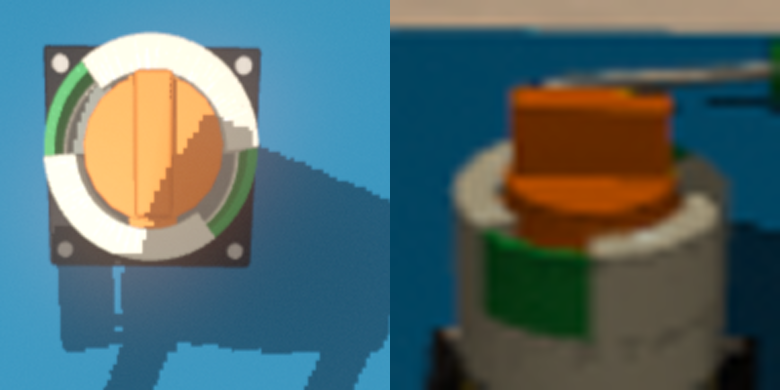

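```bash
python3 - <<'E'
from h import *
b=cam('side');a=cam('scene');th=np.radians(-1.5);c=np.array([.5355,-.1247,0]);X=np.array([np.cos(th),np.sin(th),0]);Y=np.array([-X[1],X[0],0])
for n,r in (('side',b),('scene',a)):
  for z in (.123,.126):
    print(n,z,[proj(r,c+X*sx*.025+Y*sy*.007+[0,0,z]).round(1).tolist() for sx,sy in ((1,1),(-1,1),(1,-1),(-1,-1))])
  hsv=cv2.cvtColor(r['img'],cv2.COLOR_RGB2HSV);m=cv2.inRange(hsv,(3,140,60),(20,255,255))
  k,l,s,cc=cv2.connectedComponentsWithStats(m)
  for i in range(1,k):
    if s[i][4]>60 and 130<cc[i][1]<185:
      x,y,w,h,A=s[i];print(n,s[i]);print([(u,int(np.where(l[:,u]==i)[0].min())) for u in range(x,x+w,2)])
E
```

```text
side 0.123 [[265.6, 157.3], [283.7, 157.8], [265.9, 155.0], [283.9, 155.5]]
side 0.126 [[265.6, 156.3], [283.8, 156.8], [265.9, 154.1], [283.9, 154.6]]
side [265 155  20  18 309]
[(265, 164), (267, 155), (269, 155), (271, 155), (273, 155), (275, 155), (277, 155), (279, 155), (281, 155), (283, 156)]
scene 0.123 [[225.0, 157.0], [236.1, 146.0], [220.6, 154.9], [231.8, 144.0]]
scene 0.126 [[225.0, 156.2], [236.1, 145.1], [220.6, 154.1], [231.7, 143.2]]
scene [218 145  21  24 335]
[(218, 156), (220, 153), (222, 151), (224, 150), (226, 149), (228, 147), (230, 145), (232, 145), (234, 146), (236, 154), (238, 156)]
```

View pics/g.png

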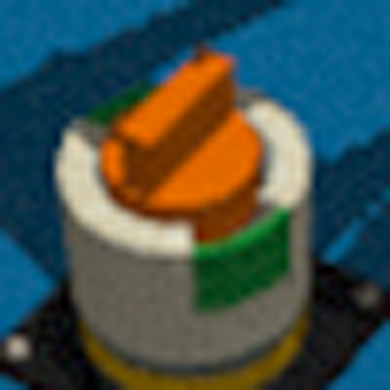

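The bar top measures z ≈ 0.123 m, which puts the cap at its nominal 75 mm. It is level, aligned with the pot's x axis, and no lug shows in either gap, so I'm handing in.

```bash
python3 -c "
from h import *
print(workorder.finish_job())"
```

```text
the job is handed in; nothing more can be done
None
```

The small orange cap is in the pot, twisted clockwise into its pockets and released; the last pictures show it level and locked. It was pressed in with about 11 N, and the job was handed in at about 20 s (no verdict was returned).

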